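# Switch on the study for a video call

### The job

Get the study ready for a video call by pressing three of the desk switches in this order: first the large round one (lamp), then the oblong one (blind), then the square one (camera). Press each white key straight down with a fingertip, lightly, until it stays fully in. Do not press the small round switch, do not lift any switch or shove it across the desk, and leave the other things on the desk where they stand.

Things in the scene. Friction and masses are not known exactly. Their poses are not given: they have to be found in the camera images.
- large_round: the large round switch: a grey disc 76 mm across, housing 22 mm high, standing loose on the desk on a thin rubber sole (0.2 kg); in the middle of its top a white round key 46 mm across. Origin at the centre of its underside, z up. It is light: push the key straight down. The switches stand at any of four places.
- large_round_top (a point): centre of the top face of the large round switch's key; it stands 36 mm above the desk at the start (14 mm above the housing) and 30 mm after the key was pushed fully in and let go (8 mm above the housing).
- large_round_key (a joint): how far this key is pushed in, m: 0 = out (as at the start), 0.006 = fully in. It yields to about 3 N and stays where it is left. The white cap on it is sprung: it gives 1 mm for each 2.5 N of push (6 mm at most) and comes back when let go, so pressing the cap 8 to 10 mm below its first height puts the key fully in with 5 to 10 N. More than 20 N on a switch counts as rough.
- oblong: the oblong switch: a grey rounded bar 46 mm along its x by 110 mm along its y, housing 22 mm high, standing loose on the desk on a thin rubber sole (0.2 kg); in the middle of its top a white oblong key 24 mm along x by 76 mm along y. Origin at the centre of its underside, z up. It is light: push the key straight down. The switches stand at any of four places.
- oblong_top (a point): centre of the top face of the oblong switch's key; it stands 36 mm above the desk at the start (14 mm above the housing) and 30 mm after the key was pushed fully in and let go (8 mm above the housing).
- oblong_key (a joint): how far this key is pushed in, m: 0 = out (as at the start), 0.006 = fully in. It yields to about 3 N and stays where it is left. The white cap on it is sprung: it gives 1 mm for each 2.5 N of push (6 mm at most) and comes back when let go, so pressing the cap 8 to 10 mm below its first height puts the key fully in with 5 to 10 N. More than 20 N on a switch counts as rough.
- square: the square switch: a grey rounded square 66 mm by 66 mm, housing 22 mm high, standing loose on the desk on a thin rubber sole (0.2 kg); in the middle of its top a white square key 40 mm by 40 mm. Origin at the centre of its underside, z up. It is light: push the key straight down. The switches stand at any of four places.
- square_top (a point): centre of the top face of the square switch's key; it stands 36 mm above the desk at the start (14 mm above the housing) and 30 mm after the key was pushed fully in and let go (8 mm above the housing).
- square_key (a joint): how far this key is pushed in, m: 0 = out (as at the start), 0.006 = fully in. It yields to about 3 N and stays where it is left. The white cap on it is sprung: it gives 1 mm for each 2.5 N of push (6 mm at most) and comes back when let go, so pressing the cap 8 to 10 mm below its first height puts the key fully in with 5 to 10 N. More than 20 N on a switch counts as rough.
- small_round: the small round switch, to be left alone: a grey disc 48 mm across, housing 22 mm high, standing loose on the desk on a thin rubber sole (0.2 kg); in the middle of its top a white round key 26 mm across. Origin at the centre of its underside, z up. It is light: push the key straight down. The switches stand at any of four places.
- small_round_top (a point): centre of the top face of the small round switch's key; it stands 36 mm above the desk at the start (14 mm above the housing) and 30 mm after the key was pushed fully in and let go (8 mm above the housing).
- small_round_key (a joint): how far this key is pushed in, m: 0 = out (as at the start), 0.006 = fully in. It yields to about 3 N and stays where it is left. The white cap on it is sprung: it gives 1 mm for each 2.5 N of push (6 mm at most) and comes back when let go, so pressing the cap 8 to 10 mm below its first height puts the key fully in with 5 to 10 N. More than 20 N on a switch counts as rough.
- eraser: bystander, loose, to be left where it stands: white and blue eraser, 21x46x12 mm. Origin at the centre of its underside, z up.
- binder_clip: bystander, loose, to be left where it stands: black binder clip, 25x32 mm, 41 mm high. Origin at the centre of its underside, z up.
- sticky_notes: bystander, loose, to be left where it stands: block of sticky notes, 76x76x20 mm. Origin at the centre of its underside, z up.
- tealight: bystander, loose, to be left where it stands: tealight in a metal cup, 38 mm across, 18 mm high. Origin at the centre of its underside, z up.
There are look-alikes about, which are no part of the job. Leave any purple look-alike of the large_round alone.

How it is judged:
By the outcome, as a careful person would: the job done as asked, in the order asked, and still so for the second after the job is handed in, with the robot touching nothing.
It also fails if it takes over 48 s, if anything falls off the work surface, if the arm or the gripper's body presses on something with over 40 N, if the wrist force passes 120 N, or if a joint passes its speed limit or range.

### The arm

A 7-joint arm with a two-finger parallel gripper is mounted at the origin on a cart in front of the work surface, level with it; the furniture and walls round the work are solid. World frame = base frame: x ahead of the robot, y to its left, z up, the work surface at z = 0. Lengths are in m, angles in degrees, forces in N, time in s.
With the tool pointing down it reaches from about 0.425 to 0.875 m from the base axis. Payload 8.4 kg.
Tool frame: the origin (TCP) lies midway between the tips of the shut fingers; the grasp point (between the pads) lies 19 mm behind it; z points along the fingers, y is the line along which they close (so a half turn about z gives the same grasp; the last joint's range is limited). The gripper opens to 87 mm and grips with 3 to 60 N. Pads are 19 mm wide; open, the fingers measure 117 mm over their backs; the gripper's body (75 mm by 190 mm) begins 51 mm behind the grasp point.
Start: joints at [-74.267, 19.091, 2.286, 83.961, -0.768, 76.965, -3.352], TCP at [0.237, 0.605, 0.223] pointing down, gripper open.
Joint ranges: [-147.57, 147.57], [-21.85, 119.76], [-74.77, 79.35], [14.55, 137.4], [-85.83, 265.84], [4.83, 119.75], [-152.11, 152.11]. Speed limits (degrees/s): [127.2, 127.2, 159.86, 159.86, 180, 180, 180].

### API

Orientations are given as a 3x3 rotation matrix whose columns are the frame's x, y, z axes.
In Python, from bench import robot gives the robot as it stands.
- The arm moves only by the tool move_arm, never from a script. Its argument "rows" is a list of rows, each a list of 5 numbers: the opening in per cent of the stroke, from 0 (shut) to 100 (fully open), then the shift along the world's x, y, z in cm, then the turn about the world's z in rad. In form: [[claw, tx, ty, tz, twist], ...]. A call has 1 to 20 rows; each row shifts and turns the commanded pose from where the row before left it; what a row does not reach is not made up. A row lasts 1/12 s, in which the tool goes at most 41.7 mm and 7.16 degrees, less where a joint would pass 70% of its speed; a pose out of reach is approached as far as the arm can. A call is refused whole if a number of a shift passes 4.17 or a number of a turn 0.125, either way. A call with a gripper value outside its range is refused whole. The fingers move at their own pace and stop on an object; "newtons" is the grip in N (left out, the last holds). Time passes only in rows, so rows that do not move let the fingers close. It gives the time, the measured TCP pose, the force, the opening and the grip force at its end, in the units of the state.
- robot.read_state(): the state, without advancing time (a new reading comes with each control period).
- robot.camera(name): name is "scene" or "top" or "wrist"; returns (picture, depth): 420x560x3 uint8, blue, green, red; 420x560 float32, m along the optical axis (not along the pixel's ray), 0 where there is no reading.
- robot.camera_info(name): a dict with "K" (3x3 intrinsics, pixels), "distortion" ([k1, k2, p1, p2, k3] as OpenCV has them; the pictures are not rectified), "R" (3x3) and "t" (3): a world point X has camera coordinates R X + t; the wrist camera has in their place "tool_from_camera" (4x4, takes a point from camera to tool coordinates, whose origin is the TCP and whose axes are the flange's). Camera axes: x right, y down, z forward; pixel columns grow to the right and rows downward; lengths in m; the calibration is good to about 2 mm. A picture is of the moment at which its call begins: read the wrist's pose just before it. camera_info takes no time and is no camera call.
- robot.finish_job(): hands the job in; it is judged then, once.
The state is a dict: "clock": time; "joint_positions": joint angles; "qvel": joint speeds; "joint_torque": joint torques, N m; "tcp_pos": TCP position; "tcp_rot": TCP orientation; "contact_force": force on the tool from outside, world axes, zero at the start; "wrist_torque": the same for the moment, N m; "opening": opening from 0.0 (shut) to 1.0 (fully open); "finger_force": force on a finger pad.
Only numpy, scipy, OpenCV 4.12 (cv2) and the standard library are available. Lean on these libraries where they do the work, as an engineer would, in place of code of your own. Each camera call takes 0.05 s, during which the arm holds its last target. There are 200 camera calls.

## Working session

There is one attempt and no reset: what is moved stays moved. The work goes in short steps, Python scripts to look and compute and a tool call to move; the robot and the scene stay as the last step left them, time stands still between calls to the robot, and variables do not carry over. Pictures are saved under pics/ and viewed, at most 10 in all, crops included, and the job is handed in when it is done.

Besides the shell and the picture viewer there is one more tool, called after "Emit:" as a command line: name --pt "numbers of a row" for each row, then --argument value for the rest. move_arm: Moves the arm, as the interface text tells. Its arguments: {"type":"object","properties":{"rows":{"type":"array","items":{"type":"array","items":{"type":"number"}}},"newtons":{"type":"number"}},"required":["rows"]}

```bash
mkdir -p pics; python3 - <<'E'
from bench import robot
import cv2,numpy as np
for n in("top","scene"):
    p,d=robot.camera(n); cv2.imwrite(f"pics/{n}0.png",p); np.save(f"{n}0.npy",d)
    i=robot.camera_info(n); print({k:np.round(v,4).tolist() for k,v in i.items() if k!="name"})
s=robot.read_state();print(s["clock"],s["tcp_pos"],np.round(s["tcp_rot"],3).tolist(),s["contact_force"])
E
```

```text
{'K': [[514.968, 0.0, 275.1243], [0.0, 514.968, 206.4253], [0.0, 0.0, 1.0]], 'distortion': [0.0454, 0.0, 0.0, 0.0, 0.0], 'R': [[-0.0009, -1.0, 0.0011], [-0.9894, 0.0007, -0.1453], [0.1453, -0.0013, -0.9894]], 't': [-0.0833, 0.5709, 1.2635]}
{'K': [[464.0811, 0.0, 281.1274], [0.0, 464.0811, 216.3633], [0.0, 0.0, 1.0]], 'distortion': [-0.1552, 0.0, 0.0, 0.0, 0.0], 'R': [[0.8286, -0.5597, 0.0161], [-0.3823, -0.5866, -0.7139], [0.409, 0.5854, -0.7]], 't': [-0.5312, 0.2119, 1.1496]}
0.1 [0.23724578 0.60471836 0.22177353] [[-0.931, 0.365, -0.0], [0.365, 0.931, -0.001], [-0.0, -0.001, -1.0]] [ 0.29438376  0.25030078 -0.76586672]
```

View pics/top0.png

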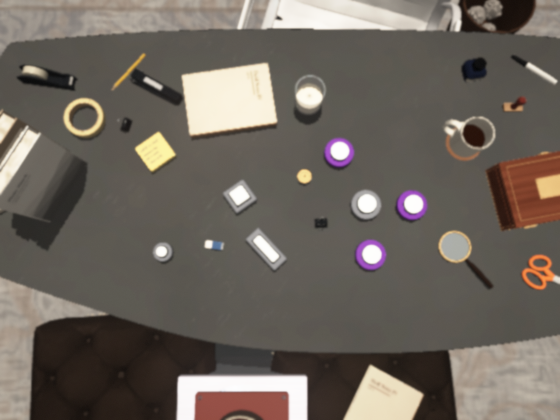

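View pics/scene0.png

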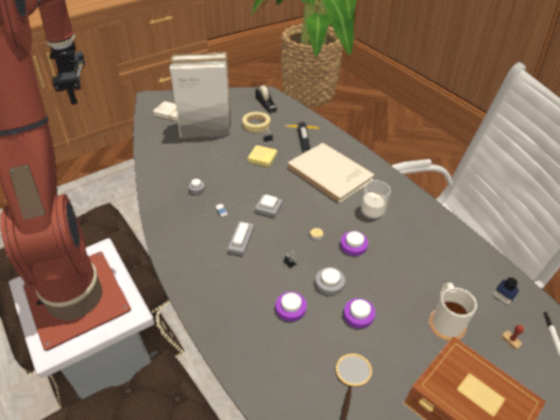

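The top view shows these candidates for the large round switch: the grey one at (366,205), and purple ones at (340,152), (412,205) and (371,255). I choose the grey one. The oblong is at (266,249), the square at (240,196) and the small round, which I must avoid, at (162,252). Next I measure the keys and check with a close crop.

```bash
cat >h.py <<'E'
import cv2,numpy as np
def ray(i,px,z):
    K,D,R,t=[np.array(i[k],float) for k in("K","distortion","R","t")]
    u=cv2.undistortPoints(np.array([[px]],float),K,D)[0,0]
    d=R.T@np.r_[u,1]; c=-R.T@t
    return c+d*(z-c[2])/d[2]
def keys(p,i,seeds,z=.036,r=25):
    out={}
    m=cv2.inRange(p,(190,190,190),(255,255,255))
    n,l,s,c=cv2.connectedComponentsWithStats(m)
    for k,px in seeds.items():
        b=[j for j in range(1,n) if s[j,4]>20]
        j=min(b,key=lambda j:np.hypot(*(c[j]-px)))
        rect=cv2.minAreaRect(cv2.findContours((l==j).astype('u1'),0,1)[0][0])
        out[k]=(c[j],s[j,4],rect,ray(i,c[j],z))
    return out
E
python3 - <<'E'
import cv2,numpy as np
from h import *
from bench import robot
for n,S in(("top",dict(large=(366,204),oblong=(266,249),square=(240,196),small=(162,252))),("scene",dict(large=(330,276),oblong=(240,232),square=(268,201),small=(196,184)))):
    p=cv2.imread(f"pics/{n}0.png"); i=robot.camera_info(n)
    for k,v in keys(p,i,S).items(): print(n,k,v[0].round(1),v[1],np.round(v[2][1],1),round(v[2][2]),v[3].round(4))
p=cv2.imread("pics/top0.png");cv2.imwrite("pics/c.png",cv2.resize(p[130:280,140:430],None,fx=2.7,fy=2.7,interpolation=2))
E
```

```text
top large [366.9 202.9] 286 [18. 18.] 90 [ 0.5807 -0.3175  0.036 ]
top oblong [265.8 248.1] 285 [30.5  9.6] 47 [ 0.4657 -0.0601  0.036 ]
top square [238.7 194.4] 246 [15.8 15.7] 54 [0.6028 0.0091 0.036 ]
top small [160.8 251. ] 96 [10. 10.] 90 [0.459  0.2029 0.036 ]
scene large [330.6 275.2] 236 [15.8 17.7] 72 [ 0.5792 -0.3157  0.036 ]
scene oblong [240.3 232.5] 201 [ 9.3 22.5] 22 [ 0.4635 -0.0606  0.036 ]
scene square [268.3 200.3] 140 [14.5 10.4] 18 [0.5998 0.0078 0.036 ]
scene small [195.8 181.6] 45 [5. 8.] 90 [0.4579 0.2029 0.036 ]
```

View pics/c.png

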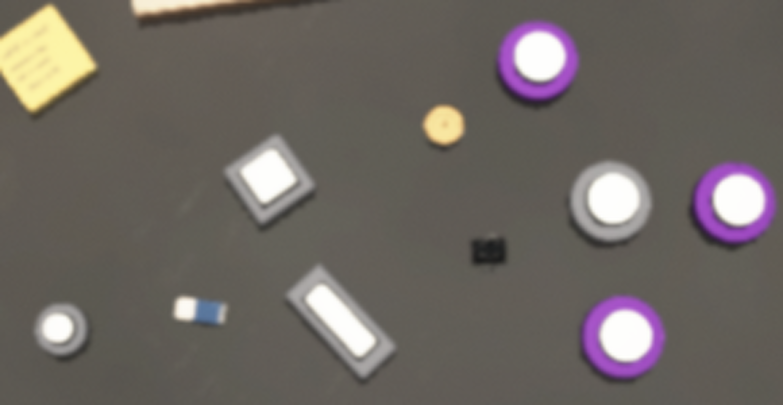

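The crop confirms the choice: the grey large round is at crop (611,200), with only purple look-alikes around it. I use the mean of the two views for each target: large (0.580,-0.317), oblong (0.465,-0.060), square (0.601,0.0085). I start moving now with the fingers shut, turning them along the oblong's long axis.

Emit:
move_arm --pt "0 1.5 -2.5 0 -0.035" --pt "0 1.5 -2.5 0 -0.035" --pt "0 1.5 -2.5 0 -0.035" --pt "0 1.5 -2.5 0 -0.035" --pt "0 1.5 -2.5 0 -0.035" --pt "0 1.5 -2.5 0 -0.035" --pt "0 1.5 -2.5 0 -0.035" --pt "0 1.5 -2.5 0 -0.035" --pt "0 1.5 -2.5 0 -0.035" --pt "0 1.5 -2.5 0 -0.035" --pt "0 1.5 -2.5 0 -0.035" --pt "0 1.5 -2.5 0 -0.035"

```text
clock: 1.1
tcp_pos: [0.4177, 0.3036, 0.2223]
tcp_rot: [[-0.7, 0.714, -0.0], [0.714, 0.7, -0.0], [0.0, -0.0, -1.0]]
contact_force: [0.7, -1.1, -0.1]
opening: 0.173
finger_force: 0.0
```

Emit:
move_arm --pt "0 0.8 -3.1 -0.5 0" --pt "0 0.8 -3.1 -0.5 0" --pt "0 0.8 -3.1 -0.5 0" --pt "0 0.8 -3.1 -0.5 0" --pt "0 0.8 -3.1 -0.5 0" --pt "0 0.8 -3.1 -0.5 0" --pt "0 0.8 -3.1 -0.5 0" --pt "0 0.8 -3.1 -0.5 0" --pt "0 0.8 -3.1 -0.5 0" --pt "0 0.8 -3.1 -0.5 0" --pt "0 0.8 -3.1 -0.5 0" --pt "0 0.8 -3.1 -0.5 0" --pt "0 0.8 -3.1 -0.5 0" --pt "0 0.8 -3.1 -0.5 0" --pt "0 0.8 -3.1 -0.5 0" --pt "0 0.8 -3.1 -0.5 0" --pt "0 0.8 -3.1 -0.5 0" --pt "0 0.8 -3.1 -0.5 0" --pt "0 0.8 -3.1 -0.5 0" --pt "0 0 0 0 0"

```text
clock: 2.77
tcp_pos: [0.5678, -0.2906, 0.1262]
tcp_rot: [[-0.697, 0.717, -0.002], [0.717, 0.697, -0.004], [-0.001, -0.004, -1.0]]
contact_force: [-2.5, 0.1, -0.9]
opening: 0.007
finger_force: 0.0
```

Emit:
move_arm --pt "0 0.6 -1.3 -1 0" --pt "0 0.6 -1.3 -1 0" --pt "0 0 0 -1 0" --pt "0 0 0 -1 0" --pt "0 0 0 0 0" --pt "0 0 0 0 0" --pt "0 0 0 0 0"

```text
clock: 3.35
tcp_pos: [0.5815, -0.3091, 0.088]
tcp_rot: [[-0.702, 0.712, 0.0], [0.712, 0.702, 0.0], [-0.0, 0.0, -1.0]]
contact_force: [-0.6, -0.6, 0.2]
opening: 0.007
finger_force: 0.0
```

```bash
python3 - <<'E'
from bench import robot
import cv2,numpy as np
s=robot.read_state();p,d=robot.camera("wrist");t,_=robot.camera("scene")
c=t[200:345,220:400]
cv2.imwrite("pics/w1.png",np.hstack([cv2.resize(p,(400,300)),cv2.resize(c,(372,300),interpolation=2)]))
print(s["clock"],s["tcp_pos"],s["contact_force"]);print(np.round(robot.camera_info("wrist")["tool_from_camera"],3))
E
```

```text
3.35 [ 0.58154981 -0.30909803  0.08797035] [-0.57255352 -0.61356658  0.19273762]
[[-0.001 -0.962 -0.273  0.075]
 [ 1.    -0.001  0.     0.001]
 [-0.001 -0.273  0.962 -0.163]
 [ 0.     0.     0.     1.   ]]
```

View pics/w1.png

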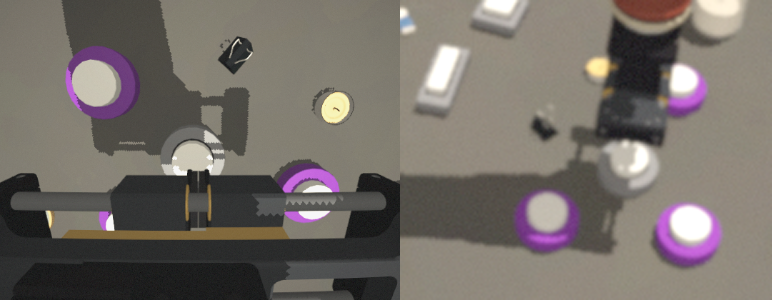

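The wrist view shows the shut fingertips at (200,175), over the grey switch's key, with the purple ones off to the side. I shift 8 mm in -y and go down.

Emit:
move_arm --pt "0 -0.1 -0.8 -1 0" --pt "0 0 0 -1 0" --pt "0 0 0 -1 0" --pt "0 0 0 -1 0" --pt "0 0 0 -0.5 0" --pt "0 0 0 0 0" --pt "0 0 0 0 0" --pt "0 0 0 0 0"

```text
clock: 4.12
tcp_pos: [0.5806, -0.318, 0.0428]
tcp_rot: [[-0.701, 0.713, 0.0], [0.713, 0.701, -0.0], [-0.0, 0.0, -1.0]]
contact_force: [0.2, -0.1, -0.4]
opening: 0.003
finger_force: 0.0
```

Emit:
move_arm --pt "0 0 0 -0.3 0" --pt "0 0 0 -0.3 0" --pt "0 0 0 -0.3 0" --pt "0 0 0 -0.3 0" --pt "0 0 0 -0.2 0" --pt "0 0 0 0 0" --pt "0 0 0 0 0" --pt "0 0 0 0 0"

```text
clock: 4.78
tcp_pos: [0.5807, -0.318, 0.0289]
tcp_rot: [[-0.701, 0.713, 0.001], [0.713, 0.701, -0.0], [-0.001, 0.0, -1.0]]
contact_force: [1.2, -0.0, 4.3]
opening: 0.006
finger_force: 2.0
```

Emit:
move_arm --pt "0 0 0 -0.1 0" --pt "0 0 0 -0.1 0" --pt "0 0 0 0 0" --pt "0 0 0 0 0" --pt "0 0 0 0 0"

```text
clock: 5.2
tcp_pos: [0.5807, -0.3181, 0.0272]
tcp_rot: [[-0.701, 0.713, 0.001], [0.713, 0.701, -0.0], [-0.001, 0.0, -1.0]]
contact_force: [-0.0, 0.2, 8.1]
opening: 0.006
finger_force: 4.1
```

8.1 N and about 9 mm of travel means the key is fully in. Next I lift and go to the oblong.

Emit:
move_arm --pt "0 0 0 1 0" --pt "0 0 0 2 0" --pt "0 0 0 2 0" --pt "0 0 0 1.5 0" --pt "0 -1.2 2.6 0 0" --pt "0 -1.2 2.6 0 0" --pt "0 -1.2 2.6 0 0" --pt "0 -1.1 2.6 0 0" --pt "0 -1.1 2.6 0 0" --pt "0 -1.1 2.6 0 0" --pt "0 -1.1 2.6 0 0" --pt "0 -1.2 2.5 0 0" --pt "0 -1.2 2.5 0 0" --pt "0 -1.2 2.5 0 0" --pt "0 0 0 0 0" --pt "0 0 0 0 0" --pt "0 0 0 0 0" --pt "0 0 0 0 0"

```text
clock: 6.7
tcp_pos: [0.4645, -0.0619, 0.0917]
tcp_rot: [[-0.7, 0.714, -0.0], [0.714, 0.7, -0.0], [-0.0, -0.0, -1.0]]
contact_force: [0.9, -0.3, -0.1]
opening: 0.003
finger_force: 0.0
```

```bash
python3 - <<'E'
from bench import robot
import cv2,numpy as np
from h import *
p,d=robot.camera("wrist");t,_=robot.camera("scene");i=robot.camera_info("scene")
v=keys(t,i,dict(large=(331,278)),.030)["large"]; print(v[0],v[1],v[3])
c=t[150:320,190:400]
cv2.imwrite("pics/w2.png",np.hstack([cv2.resize(p,(400,300)),cv2.resize(c,(371,300),interpolation=2)]))
s=robot.read_state();print(s["clock"],s["tcp_pos"],s["contact_force"])
E
```

```text
[330.35573123 276.37549407] 253 [ 0.57983239 -0.31485705  0.03      ]
6.8 [ 0.46449232 -0.06200882  0.09156212] [-0.41517609 -0.10151878 -0.22828897]
```

View pics/w2.png

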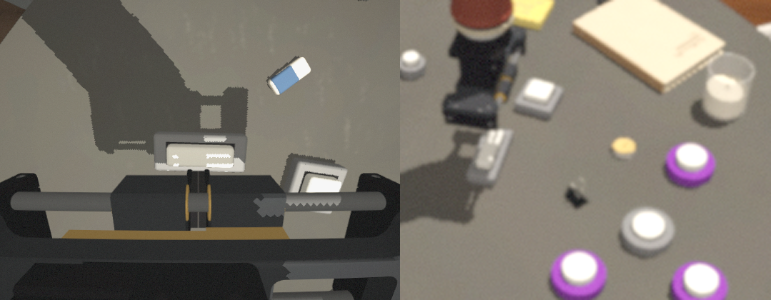

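The wrist view shows the fingertips at (200,175), centred on and aligned with the oblong key. In the scene view the large round key sits lower and its housing hasn't moved. Now I press the oblong.

Emit:
move_arm --pt "0 0 0.1 -1 0" --pt "0 0 0 -1 0" --pt "0 0 0 -1 0" --pt "0 0 0 -1 0" --pt "0 0 0 -0.8 0" --pt "0 0 0 0 0" --pt "0 0 0 0 0" --pt "0 0 0 -0.3 0" --pt "0 0 0 -0.3 0" --pt "0 0 0 -0.3 0" --pt "0 0 0 -0.3 0" --pt "0 0 0 -0.2 0" --pt "0 0 0 0 0" --pt "0 0 0 0 0" --pt "0 0 0 0 0"

```text
clock: 8.05
tcp_pos: [0.4647, -0.0598, 0.0297]
tcp_rot: [[-0.701, 0.713, 0.001], [0.713, 0.701, 0.0], [-0.0, 0.0, -1.0]]
contact_force: [0.5, -0.1, 1.5]
opening: 0.008
finger_force: 0.9
```

Emit:
move_arm --pt "0 0 0 -0.1 0" --pt "0 0 0 -0.1 0" --pt "0 0 0 -0.1 0" --pt "0 0 0 0 0" --pt "0 0 0 0 0" --pt "0 0 0 0 0"

```text
clock: 8.55
tcp_pos: [0.4647, -0.0599, 0.0269]
tcp_rot: [[-0.701, 0.713, 0.0], [0.713, 0.701, 0.0], [-0.0, 0.001, -1.0]]
contact_force: [-0.5, 0.2, 8.4]
opening: 0.005
finger_force: 4.3
```

The oblong reached 8.4 N, so it is in. Next is the square.

Emit:
move_arm --pt "0 0 0 1 0" --pt "0 0 0 2 0" --pt "0 0 0 2 0" --pt "0 0 0 1.5 0" --pt "0 2.3 1.1 0 0" --pt "0 2.3 1.1 0 0" --pt "0 2.3 1.1 0 0" --pt "0 2.3 1.1 0 0" --pt "0 2.2 1.2 0 0" --pt "0 2.2 1.2 0 0" --pt "0 0 0 0 0" --pt "0 0 0 0 0" --pt "0 0 0 0 0" --pt "0 0 0 0 0"

```text
clock: 9.72
tcp_pos: [0.5994, 0.0072, 0.0916]
tcp_rot: [[-0.7, 0.714, -0.001], [0.714, 0.7, -0.0], [0.0, -0.001, -1.0]]
contact_force: [-0.0, -0.9, -0.3]
opening: 0.009
finger_force: 0.0
```

```bash
python3 - <<'E'
from bench import robot
import cv2,numpy as np
from h import *
p,d=robot.camera("wrist");t,_=robot.camera("scene")
c=t[150:320,190:400]
cv2.imwrite("pics/w3.png",np.hstack([cv2.resize(p,(400,300)),cv2.resize(c,(371,300),interpolation=2)]))
E
```

```text
(no output)
```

View pics/w3.png

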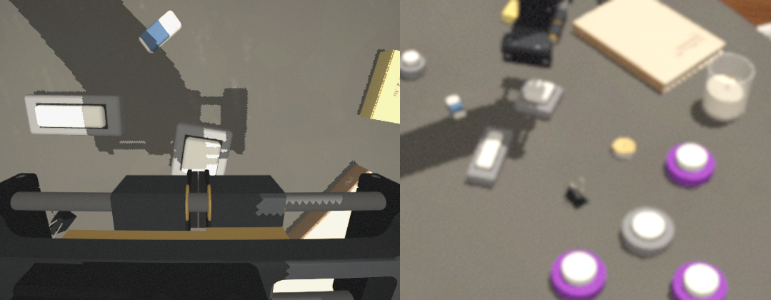

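The wrist view shows the fingertips at (200,175) over the square key, and the oblong at (70,116) pressed and in place. Now I press the square.

Emit:
move_arm --pt "0 0.1 0.1 -1 0" --pt "0 0 0 -1 0" --pt "0 0 0 -1 0" --pt "0 0 0 -1 0" --pt "0 0 0 -0.8 0" --pt "0 0 0 0 0" --pt "0 0 0 0 0" --pt "0 0 0 -0.3 0" --pt "0 0 0 -0.3 0" --pt "0 0 0 -0.3 0" --pt "0 0 0 -0.3 0" --pt "0 0 0 -0.2 0" --pt "0 0 0 0 0" --pt "0 0 0 0 0" --pt "0 0 0 0 0"

```text
clock: 11.07
tcp_pos: [0.6017, 0.0091, 0.0298]
tcp_rot: [[-0.701, 0.713, 0.001], [0.713, 0.701, 0.0], [-0.0, 0.0, -1.0]]
contact_force: [2.1, -0.5, 2.0]
opening: 0.011
finger_force: 0.9
```

Emit:
move_arm --pt "0 0 0 -0.1 0" --pt "0 0 0 -0.1 0" --pt "0 0 0 0 0" --pt "0 0 0 0 0" --pt "0 0 0 0 0"

```text
clock: 11.48
tcp_pos: [0.6017, 0.0091, 0.028]
tcp_rot: [[-0.701, 0.713, 0.001], [0.713, 0.701, 0.0], [-0.0, 0.001, -1.0]]
contact_force: [1.0, -0.4, 6.8]
opening: 0.01
finger_force: 3.1
```

Emit:
move_arm --pt "0 0 0 -0.1 0" --pt "0 0 0 0 0" --pt "0 0 0 0 0" --pt "0 0 0 0 0"

```text
clock: 11.82
tcp_pos: [0.6017, 0.0091, 0.0271]
tcp_rot: [[-0.701, 0.713, 0.001], [0.713, 0.701, 0.0], [-0.0, 0.001, -1.0]]
contact_force: [-0.3, 0.0, 8.2]
opening: 0.004
finger_force: 4.1
```

Emit:
move_arm --pt "0 0 0 1 0" --pt "0 0 0 2 0" --pt "0 0 0 2.5 0" --pt "0 0 0 2.5 0" --pt "0 0 0 2.5 0" --pt "0 0 0 2.5 0" --pt "0 0 0 2.5 0" --pt "0 -1.5 3 0 0" --pt "0 -1.5 3 0 0" --pt "0 -1.5 3 0 0" --pt "0 -1.5 3 0 0" --pt "0 -1.5 3 0 0" --pt "0 -1.5 3 0 0" --pt "0 -1.5 3 0 0" --pt "0 -1.5 3 0 0" --pt "0 -1.5 3 0 0" --pt "0 -1.5 3 0 0" --pt "0 0 0 0 0" --pt "0 0 0 0 0" --pt "0 0 0 0 0"

```text
clock: 13.48
tcp_pos: [0.4513, 0.3083, 0.1815]
tcp_rot: [[-0.701, 0.713, -0.0], [0.713, 0.701, -0.001], [-0.0, -0.001, -1.0]]
contact_force: [1.5, -1.1, 0.1]
opening: 0.006
finger_force: 0.0
```

```bash
python3 - <<'E'
import cv2,numpy as np
from h import *
from bench import robot
for n,S in(("top",dict(large=(366,204),oblong=(266,249),square=(240,196),small=(162,252))),("scene",dict(large=(330,276),oblong=(240,232),square=(268,201),small=(196,184)))):
    q=cv2.imread(f"pics/{n}0.png");p,_=robot.camera(n); i=robot.camera_info(n); cv2.imwrite(f"pics/{n}9.png",p)
    a=keys(q,i,S);b=keys(p,i,S)
    for k in S: print(n,k,(b[k][0]-a[k][0]).round(1),a[k][1],b[k][1],((b[k] if k=="small" else keys(p,i,S,.030)[k])[3]-a[k][3])[:2].round(4))
cv2.imwrite("pics/c9.png",cv2.resize(np.hstack([q[150:320,180:360],p[150:320,180:360]]),None,fx=2.2,fy=2.2,interpolation=2))
E
```

```text
top large [-0.5  0.4] 286 276 [-0.      0.0003]
top oblong [0.  0.2] 285 280 [-0.0001 -0.    ]
top square [0.4 0.6] 246 238 [-0.0005 -0.0005]
top small [0. 0.] 96 96 [0. 0.]
scene large [-0.3  1.3] 236 240 [0.0001 0.0006]
scene oblong [0.1 1.4] 201 196 [0.0001 0.0002]
scene square [0.  1.2] 140 144 [0.0008 0.001 ]
scene small [0. 0.] 45 45 [0. 0.]
```

View pics/c9.png

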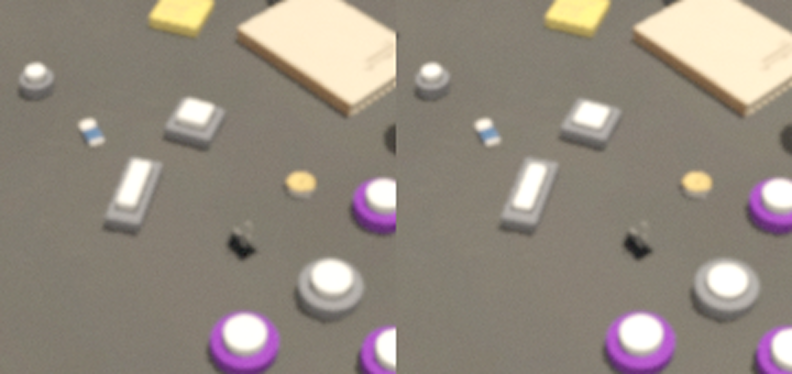

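The before/after pair shows all three keys (right half: square (591,115), oblong (530,187), large round (727,280)) sitting about 6 mm lower. The housings and the small round switch have not moved. I hand the job in.

```bash
python3 -c "
from bench import robot
print(robot.finish_job())"
```

```text
the job is handed in; nothing more can be done
None
```

I pressed the large round, oblong and square switches fully in, in that order, at about 8 N each; the before/after pictures show everything else still in place, and the job was handed in at about 13.6 s with no verdict shown.

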